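Load the spice grinder and hold it on pulse

ROBOT

A 6-joint arm with a two-finger parallel gripper is mounted at the origin on a cart in front of the work surface, level with it; the furniture and walls round the work are solid. World frame = base frame: x ahead of the robot, y to its left, z up, the work surface at z = 0. Lengths are in m, angles in rad, forces in N, time in s.
With the tool pointing down it reaches from about 0.3 to 0.875 m from the base axis. Payload 4.2 kg.
Tool frame: the origin (TCP) lies at the very end of the fingers, on their centre line; the grasp point (between the pads) lies 19 mm behind it; z points along the fingers, y is the line along which they close (so a half turn about z gives the same grasp; the last joint's range is limited). The gripper opens to 85 mm and grips with 20 to 120 N. Pads are 22 mm wide; open, the fingers measure 114 mm over their backs; the gripper's body (76 mm by 85 mm) begins 54 mm behind the grasp point. The pads swing forward as they close: fully open they stand 13 mm farther back than shut.
Start: joints at [-1.189, 0.32, 1.565, -0, 1.257, -0.02], TCP at [0.225, -0.529, 0.231] pointing down, gripper open.
Joint ranges: [-3.11, 3.11], [-0.84, 2.01], [0.21, 2.61], [-1.34, 4.49], [0.05, 2.63], [-2.56, 2.56]. Speed limits (rad/s): [2.57, 2.57, 3.14, 3.14, 3.14, 3.14].

INTERFACE

Orientations are given as a unit quaternion [x, y, z, w].
In Python, from station import r gives the robot as it stands. The module is installed in compiled form; this text tells all that it offers.
- The arm moves only by the shell command python3 -m handwheel 'ROWS' [FORCE]. ROWS is JSON, one flat list of numbers, 7 for each row, row after row: the shift along the world's x, y, z as a fraction of full scale, then the turn, a rotation vector about the world's x, y, z as a fraction of full scale, then the opening, from -1 (shut) to 1 (fully open), so that 0 is half open. A call has 1 to 8 rows; each row shifts and turns the commanded pose from where the row before left it; what a row does not reach is not made up. Full scale, the value 1, is 30 mm for a shift and 8 degrees for a turn. A row lasts 1/10 s, in which the tool goes at most 50 mm and 8.59 degrees, less where a joint would pass 70% of its speed; a pose out of reach is approached as far as the arm can. A call with a number of a shift or a turn outside -1 to 1 is refused whole. A call with a gripper value outside its range is refused whole. The fingers move at their own pace and stop on an object; FORCE is the grip in N (left out, the last holds). Time passes only in rows, so rows that do not move let the fingers close. It gives the time, the measured TCP pose, the force, the opening and the grip force at its end, in the units of the state.
- r.get_state(): the state, without advancing time (a new reading comes with each control period).
- r.camera(name): name is "scene" or "top" or "wrist"; returns the picture (480x640x3 uint8, red, green, blue); there is no depth.
- r.calibration(name): a dict with "K" (3x3 intrinsics, pixels), "R" (3x3) and "t" (3): a world point X has camera coordinates R X + t. Camera axes: x right, y down, z forward; pixel columns grow to the right and rows downward; lengths in m; the calibration is good to about 2 mm. A picture is of the moment at which its call begins: read the wrist's pose just before it. calibration takes no time and is no camera call; for the wrist camera it gives the pose at the moment of the call.
- r.sign_off(): hands the job in; it is judged then, once.
The state is a dict: "t": time; "q": joint angles; "qd": joint speeds; "effort": joint torques, N m; "eef_pos": TCP position; "eef_rot": TCP orientation; "ft_force": force on the tool from outside, world axes, zero at the start; "torque": the same for the moment, N m; "width": finger opening in m; "finger_force": force on a finger pad.
Only numpy, scipy, OpenCV 4.12 (cv2) and the standard library are available. Lean on these libraries where they do the work, as an engineer would, in place of code of your own. Each camera call takes 0.05 s, during which the arm holds its last target. There are 200 camera calls.

TASK

Grind the spices: the filled square silver steel grinding cup stands on the worktop with its black cap up; turn it over and set it gently, cap down, fully home in the round socket of the dark grey spice grinder, and let go of it. Only then turn the grinder's dial clockwise from off, past its first and second clicks, to the third, sprung position (the orange mark) at the stop, and keep holding it there: finish while the gripper still holds the dial against its spring, and leave the spice jars, mills and mug where they stand.

Things in the scene. Friction and masses are not known exactly. Their poses are not given: they have to be found in the camera images.
- cup: Grinding cup, loose, 0.22 to 0.4 kg: opaque silver steel body 56 x 56 mm square, 80 mm tall, rounded edges; fixed on it a round black cap. Origin: centre of the closed steel end; z runs along the cup to the cap; x, y square to the flat sides. It starts standing on the steel end, z up, lies stably on any flat side, and must end with z down in the socket.
- cap_end (a point): Centre of the cap's end face (drive coupling), 108 mm along the cup's z from its origin; axes as the cup's. The cap is 53 mm across, its end tapered to 47 mm, and takes up the last 28 mm of the length.
- grinder: Dark grey spice grinder, fixed (suction feet). Origin: centre underside, on the worktop; x from its front to its back (front roughly to the robot), z up. A round tower, 100 mm across, 83 mm tall, axis at x = +42 mm, holds the socket. Before it a console 84 mm wide slopes down to x = -88 mm; its face, 22 degrees from level, looks up and to the front and carries the dial at x = -48, y = 0, z = 64 mm.
- socket_floor (a point): Centre of the socket's floor, 60 mm above the worktop, where the middle of the cap's end rests when home; axes as the grinder's. The socket in the tower's top is round, 58 mm across, 23 mm deep: about 2.5 mm clear all round the cap, which fits at any turn about the vertical.
- dial_grip (a point): Point on the dial's axis, 20 mm out from the console face. z: the axis, out of the face (up, 22 degrees to the front); x along the grip bar to its white pointer end; y across the bar; x, y turn with the dial. Black disc 46 mm across up to 7 mm from the face, with a straight grip bar across it 42 mm long, 12 mm thick, reaching 33 mm from the face.
- dial (a joint): Dial angle, rad: 0 = off (start, pointer 0.63 left of up-slope, white ring), growing clockwise seen from its front. Clicks at about 0.41 (one dot) and 0.80 (two dots), where it stays; up to 0.12 N m to pass them. Third position (orange): 1.15 to the hard stop at 1.28; there a spring pushes back with about 0.11 N m and, let go, the dial returns to the second click.
- spice_jar0: Bystander, loose: glass spice jar with a green lid, cream and brown label, 46 mm across, 106 mm tall; origin at the centre of its underside. Leave it alone.
- spice_jar1: Bystander, loose: glass spice jar with a green lid, cream and dark red label, 46 mm across, 106 mm tall; origin at the centre of its underside. Leave it alone.
- spice_jar2: Bystander, loose: glass spice jar with a green lid, green label, 46 mm across, 106 mm tall; origin at the centre of its underside. Leave it alone.
- pepper_grinder: Bystander, loose: pepper mill with a grey top and dark contents, 54 mm across, 136 mm tall; origin at the centre of its underside. Leave it alone.
- salt_grinder: Bystander, loose: salt mill with a grey top and white contents, 54 mm across, 136 mm tall; origin at the centre of its underside. Leave it alone.
- mug: Bystander, loose: white mug, green inside, 86 mm across and 122 mm over the handle, 96 mm tall; origin at the centre of its underside. Leave it alone.
Things that resemble listed ones, but are neither listed nor needed, are in the scene too. Leave any purple look-alike of the cup alone. What is shaped like the grinder but purple is not meant.

How it is judged:
On the way, in this order (a step that is already met when the one before it is completed fails the run):
1. the cup stands cap down, fully home in the grinder's socket, let go, with the dial still off (angle between cup's own z axis and vertical above 3.04 rad and horizontal distance between cap_end and socket_floor below 0.005 m and z of cap_end in the frame of grinder between 0.055 and 0.063 m and contact force between cup and the arm below 0.2 N and contact force between cup and the fingers below 0.2 N and value of joint dial below 0.2 rad), for 0.2 s.
2. the dial stands past both clicks in the third, sprung position (value of joint dial above 1.15 rad), for 0.2 s.
At the end, for the whole second after the job is handed in: Through the last second the fingers (over 1 N) hold the dial in its third position (over 1.15 rad); the cup sits untouched, cap down in the socket, within 6 degrees, its cap within 5 mm of the middle and 3 mm of the floor; jars, mills and mug within 30 mm of their places (angle between cup's own z axis and vertical above 3.04 rad and horizontal distance between cap_end and socket_floor below 0.005 m and z of cap_end in the frame of grinder between 0.055 and 0.063 m and contact force between cup and the arm below 0.2 N and contact force between cup and the fingers below 0.2 N and value of joint dial above 1.15 rad and contact force between grinder and the fingers above 1 N and linear speed of cup below 0.02 m/s and distance of each of spice_jar0, spice_jar1, spice_jar2, pepper_grinder, salt_grinder, mug from where it was at the start of the episode below 0.03 m); the arm keeps its last pose, push and grip.
It fails at once if the dial is turned (over 0.25 rad) while the cup is not home in the socket (value of joint dial above 0.25 rad and not (angle between cup's own z axis and vertical above 2.9 rad and horizontal distance between cap_end and socket_floor below 0.008 m and z of cap_end in the frame of grinder below 0.07 m)).
It fails at once if the cup is slammed or forced into the grinder (over 80 N) (contact force between cup and grinder above 80 N).
It fails at once if a spice jar, a mill or the mug is knocked about (over 30 mm) (distance of any of spice_jar0, spice_jar1, spice_jar2, pepper_grinder, salt_grinder, mug from where it was at the start of the episode above 0.03 m).
It also fails if it takes over 72 s, if anything falls off the work surface, if the arm or the gripper's body presses on something with over 40 N, if the wrist force passes 120 N, or if a joint passes its speed limit or range.

## Working session

There is one attempt and no reset: what is moved stays moved. The work goes in short steps, Python scripts to look and compute and a shell command to move; the robot and the scene stay as the last step left them, time stands still between calls to the robot, and variables do not carry over. Pictures are saved under pics/ and viewed, at most 13 in all, crops included, and the job is handed in when it is done.

```bash
mkdir -p pics; python3 - <<'E'
from station import r
import cv2
for n in("scene","top"):
    im=r.camera(n); cv2.imwrite(f"pics/{n}0.png",im[:,:,::-1])
    c=r.calibration(n); print(n,c["K"],c["R"],c["t"])
s=r.get_state();print(s)
E
```

```text
scene [[607.26998045   0.         305.31651502]
 [  0.         607.26998045 238.27318636]
 [  0.           0.           1.        ]] [[-0.50056568 -0.86551738  0.01771075]
 [-0.47480509  0.25737842 -0.84161539]
 [ 0.72387438 -0.42969294 -0.53978686]] [0.01617388 0.43767613 1.08990618]
top [[512.89922252   0.         320.71173966]
 [  0.         512.89922252 240.92404979]
 [  0.           0.           1.        ]] [[-0.03036273 -0.99946137  0.01245321]
 [-0.99067669  0.02843578 -0.13323329]
 [ 0.13280741 -0.01638243 -0.99100646]] [-0.28968207  0.6039776   1.19881019]
{'t': 0.1, 'q': array([-1.18897174e+00,  3.20222398e-01,  1.56557109e+00,  3.98532298e-05,
        1.25740937e+00, -2.00076560e-02]), 'qd': array([-0.00022767, -0.00071926, -0.00383372,  0.00160192,  0.0007099 ,
        0.00070161]), 'effort': array([ 9.41211110e-04, -4.16407764e+01, -2.34704769e+01,  4.04220725e-05,
        4.84304575e-03,  3.52272600e-06]), 'eef_pos': array([ 0.22473058, -0.52879036,  0.23056409]), 'eef_rot': array([ 9.79885073e-01,  1.99561007e-01, -1.26214314e-04, -7.95370715e-04]), 'ft_force': array([ 0.28770801,  0.15776526, -1.14465996]), 'torque': array([ 0.04865314, -0.02433799, -0.0212824 ]), 'finger_force': 0.0, 'width': 0.08566211665109445}
```

View pics/scene0.png

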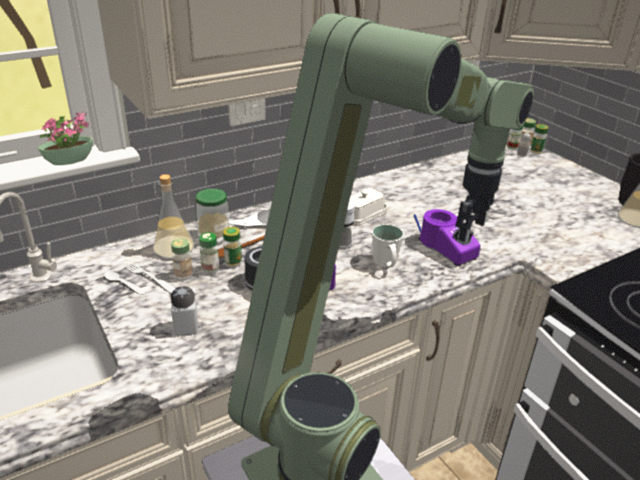

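View pics/top0.png

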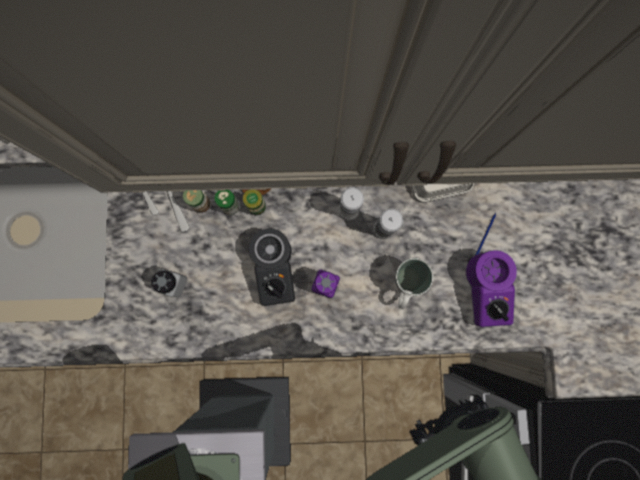

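The top view shows the cup at about (165,281), the grinder socket at (270,247) with its dial at (275,286), and the purple decoys at (326,283) and (494,285). I'll enlarge a crop.

```bash
cat > h.py <<'E'
from station import r
import numpy as np, cv2
from scipy.spatial.transform import Rotation as Ro
def pt(n,u,v,z,c=None):
    c=c or r.calibration(n); K,R,t=map(np.array,(c["K"],c["R"],c["t"]))
    C=-R.T@t; d=R.T@np.linalg.inv(K)@[u,v,1.]
    return C+d*(z-C[2])/d[2]
def px(n,X,c=None):
    c=c or r.calibration(n); K,R,t=map(np.array,(c["K"],c["R"],c["t"]))
    p=K@(R@np.array(X)+t); return p[:2]/p[2]
E
python3 - <<'E'
from h import *
print("cap",pt("top",164.5,281,.108)); print("tower",pt("top",270,247,.083)); print("dial",pt("top",275,286,.07))
print("jars",[pt("top",u,v,.106).round(3) for u,v in((194,199),(223,199),(252,201))],[pt("top",u,v,.136).round(3) for u,v in((351,199),(390,220))],pt("top",414,277,.096), 'purple',pt("top",326,283,.08))
print('cabinet edge', pt("top",270,187,.5),pt("top",270,187,.4))
im=cv2.imread("pics/top0.png")[215:325,130:350]
cv2.imwrite("pics/t1.png",cv2.resize(im,(800,400),interpolation=cv2.INTER_CUBIC))
E
```

```text
cap [0.50520634 0.04905966 0.108     ]
tower [ 0.57879484 -0.1880218   0.083     ]
dial [ 0.48835807 -0.19701588  0.07      ]
jars [array([ 0.693, -0.016,  0.106]), array([ 0.691, -0.083,  0.106]), array([ 0.684, -0.15 ,  0.106])] [array([ 0.676, -0.377,  0.136]), array([ 0.626, -0.463,  0.136])] [ 0.4982159  -0.51821247  0.096     ] purple [ 0.49129398 -0.31604213  0.08      ]
cabinet edge [ 0.61974179 -0.22435424  0.5       ] [ 0.64427231 -0.2162327   0.4       ]
```

View pics/t1.png

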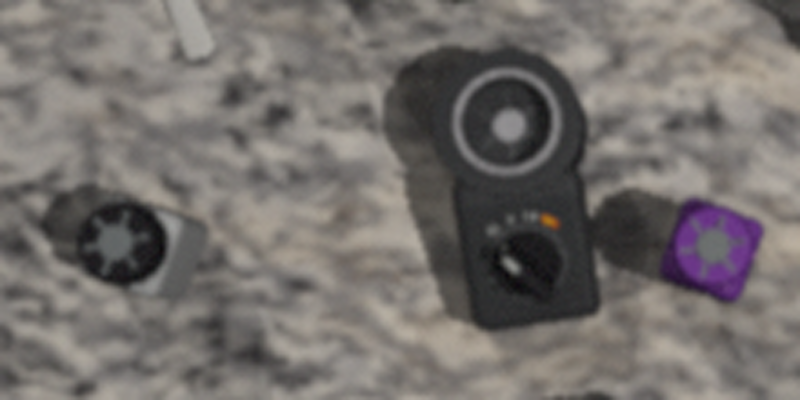

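```bash
cat > st.py <<'E'
from h import *
import json
s=r.get_state(); R=Ro.from_quat(s["eef_rot"]).as_matrix()
print("t",round(s["t"],2),"q",s["q"].round(3),"p",s["eef_pos"].round(4),"toolz",R[:,2].round(3),"tooly",R[:,1].round(3),"F",s["ft_force"].round(1),"w",round(s["width"],4),"ff",round(s["finger_force"],1))
open("log.jsonl","a").write(json.dumps([list(s["q"]),list(s["eef_pos"]),list(s["eef_rot"])])+"\n")
E
python3 st.py
M="python3 -m handwheel"
$M '[0.3,1,0,0,0,0,1, 0.3,1,0,0,0,0,1, 0.3,1,0,0,0,0,1, 0.3,1,0,0,0,0,1, 0.3,1,0,0,0,0,1, 0.3,1,0,0,0,0,1, 0.3,1,0,0,0,0,1, 0.3,1,0,0,0,0,1]'; python3 st.py
$M '[0.3,1,0.3,0,0,0,1, 0.3,1,0.3,0,0,0,1, 0.3,1,0.3,0,0,0,1, 0.3,1,0.3,0,0,0,1, 0.3,1,0.3,0,0,0,1, 0.3,1,0,0,0,0,1, 0.3,1,0,0,0,0,1, 0.3,1,0,0,0,0,1]'; python3 st.py
$M '[0.3,1,0,0,0,0,1, 0.3,1,0,0,0,0,1, 0.3,1,0,0,0,0,1, 0,0,0,0,0,0,1]'; python3 st.py
python3 - <<'E'
from h import *
c=r.calibration("wrist");im=r.camera("wrist");cv2.imwrite("pics/w1.png",im[:,:,::-1])
print(c, px("wrist",[.505,.049,.108],c))
E
```

```text
t 0.1 q [-1.189  0.32   1.566  0.     1.257 -0.02 ] p [ 0.2247 -0.5288  0.2306] toolz [-0.001  0.002 -1.   ] tooly [ 0.391 -0.92  -0.002] F [ 0.3  0.2 -1.1] w 0.0857 ff 0.0
t: 0.9
eef_pos: [0.2968, -0.2878, 0.231]
eef_rot: [0.98, 0.199, -0.0, -0.0]
ft_force: [0.3, 0.7, -0.8]
width: 0.0856
finger_force: 0.0
t 0.9 q [-0.798  0.063  1.897  0.     1.182  0.372] p [ 0.2968 -0.2878  0.231 ] toolz [-0.  0. -1.] tooly [ 0.391 -0.92  -0.001] F [ 0.3  0.7 -0.8] w 0.0856 ff 0.0
t: 1.7
eef_pos: [0.3688, -0.0479, 0.2762]
eef_rot: [0.98, 0.2, -0.0, 0.0]
ft_force: [0.8, 0.5, 1.3]
width: 0.0855
finger_force: 0.0
t 1.7 q [-0.16  -0.039  1.884 -0.     1.297  1.009] p [ 0.3688 -0.0479  0.2762] toolz [-0. -0. -1.] tooly [ 0.391 -0.92   0.   ] F [0.8 0.5 1.3] w 0.0855 ff 0.0
t: 2.1
eef_pos: [0.3964, 0.0433, 0.276]
eef_rot: [0.979, 0.202, -0.0, -0.001]
ft_force: [-0.3, -0.2, -0.3]
width: 0.0852
finger_force: 0.0
t 2.1 q [7.900e-02 7.000e-03 1.839e+00 1.000e-03 1.295e+00 1.244e+00] p [0.3964 0.0433 0.276 ] toolz [-0.     0.001 -1.   ] tooly [ 0.395 -0.919 -0.001] F [-0.3 -0.2 -0.3] w 0.0852 ff 0.0
{'K': array([[332.90538369,   0.        , 318.7619104 ],
       [  0.        , 332.90538369, 240.79129225],
       [  0.        ,   0.        ,   1.        ]]), 'R': array([[ 3.95445656e-01, -9.18489040e-01, -7.85106793e-04],
       [-8.70173963e-01, -3.74917423e-01,  3.19740833e-01],
       [-2.93972801e-01, -1.25756944e-01, -9.47504714e-01]]), 't': array([-0.11710409,  0.30515447,  0.54482233])} [362.13404852 104.1911445 ]
```

View pics/w1.png

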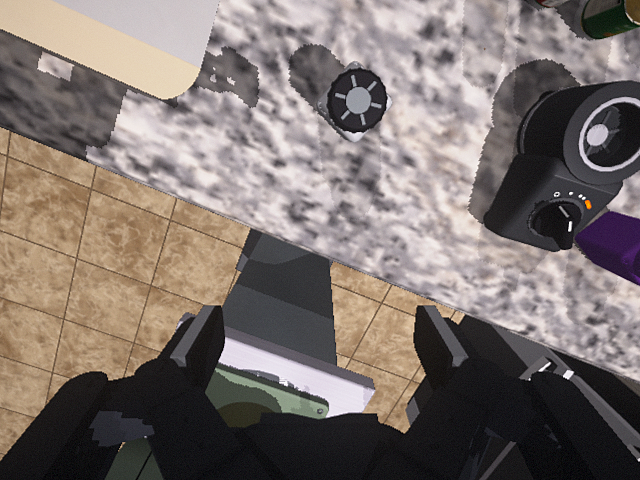

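The wrist view shows the cap at (358,99) with steel corners near (354,63), (321,103), (353,140) and (391,100). The socket ring is at (613,125) and the dial near (557,222).

```bash
python3 - <<'E'
from h import *
import json
from scipy.optimize import least_squares
c=r.calibration("wrist")
P=[pt("wrist",u,v,.08,c) for u,v in((354,63),(321,103),(353,140),(391,100))]
print(np.round(P,4),np.mean(P,0))
for i in range(4):
    d=P[(i+1)%4]-P[i]; print(np.linalg.norm(d).round(4),np.degrees(np.arctan2(d[1],d[0])).round(1))
print("cap",pt("wrist",358,99,.108,c),"sock",pt("wrist",613,125,.083,c))
L=[json.loads(l) for l in open("log.jsonl")]
def f(x):
    e=[]
    for q,p,_ in L:
        rr=np.hypot(p[0],p[1]); a=q[1];b=a+q[2]
        e+=[x[0]*np.sin(a)+x[1]*np.sin(b)+x[2]*np.cos(b)+x[3]-rr, x[4]+x[0]*np.cos(a)+x[1]*np.cos(b)-x[2]*np.sin(b)-p[2]]
    return e
s=least_squares(f,[.45,.45,0,0,.1]);print(s.x,np.abs(s.fun).max(), s.jac.T@s.jac)
E
```

```text
[[0.5356 0.0666 0.08  ]
 [0.4929 0.0808 0.08  ]
 [0.4746 0.0389 0.08  ]
 [0.5212 0.0214 0.08  ]] [0.50608874 0.05194674 0.08      ]
0.045 161.6
0.0457 -113.6
0.0498 -20.6
0.0474 72.3
cap [0.50662446 0.05225095 0.108     ] sock [ 0.58459681 -0.18232351  0.083     ]
[ 5.90274064e-01  4.17084617e-01  2.53454705e-02  5.61828375e-05
 -1.76330045e-01] 5.6648544782239574e-05 [[ 4.00000000e+00 -8.88368777e-01 -3.86285300e+00  3.46283656e-01
   3.94641041e+00]
 [-8.88368777e-01  3.99999999e+00 -2.57172500e-09  3.80085211e+00
  -1.23233641e+00]
 [-3.86285300e+00 -2.57172500e-09  4.00000000e+00 -1.23233642e+00
  -3.80085211e+00]
 [ 3.46283656e-01  3.80085211e+00 -1.23233642e+00  4.00000000e+00
   0.00000000e+00]
 [ 3.94641041e+00 -1.23233641e+00 -3.80085211e+00  0.00000000e+00
   4.00000000e+00]]
```

```bash
cat > kin.py <<'E'
from h import *
from scipy.optimize import least_squares
LO=np.array([-3.11,-.84,.21,-1.34,.05,-2.56]);HI=np.array([3.11,2.01,2.61,4.49,2.63,2.56])
L1,L2,E,DZ=.5903,.4171,.0253,-.1763
L6=.33
def fk(q,L6=None):
    L6=L6 or globals()["L6"]
    Rz=lambda a:Ro.from_euler("z",a); Ry=lambda a:Ro.from_euler("y",a)
    A=Rz(q[0])*Ry(q[1]); B=A*Ry(q[2]); R=B*Rz(q[3])*Ry(q[4])*Rz(q[5])
    p=np.array([0,0,DZ+L6])+A.apply([0,0,L1])+B.apply([E,0,L2])+R.apply([0,0,L6])
    return p,R
def ik(p,R,seeds):
    best=None
    for s in seeds:
        f=lambda q:np.r_[(fk(q)[0]-p)*5,(R.inv()*fk(q)[1]).as_rotvec()]
        o=least_squares(f,np.clip(s,LO+.01,HI-.01),bounds=(LO,HI))
        if best is None or o.cost<best.cost: best=o
    return best
def toolR(head,el,roll):   # head, elevation deg; roll=+1/-1: tool y horizontal to left(+1)/right
    h,e=np.radians([head,el]); z=np.array([np.cos(e)*np.cos(h),np.cos(e)*np.sin(h),np.sin(e)])
    y=roll*np.array([-np.sin(h),np.cos(h),0]); return Ro.from_matrix(np.c_[np.cross(y,z),y,z])
E
python3 - <<'E'
from kin import *
import json
for q,p,R in map(json.loads,open("log.jsonl")):
    P,RR=fk(q);print((P-p).round(4),(RR*Ro.from_quat(R).inv()).magnitude().round(4))
seeds=[[0.3,.5,1.5,a,1.5,b] for a in(-1,0,1,3) for b in(-1.5,0,1.5)]
def go(g,head,el,roll):
    R=toolR(head,el,roll); p=np.array(g)+R.apply([0,0,.019]); o=ik(p,R,seeds)
    print(head,el,roll,"cost%.5f"%o.cost,o.x.round(2))
for ro in(1,-1):
    for hd in(-110,70): 
        for el in(0,-8):go([.5065,.052,.055],hd,el,ro)
for ro in(1,-1):
    for hd in(-60,-70,-80,-90,-100,-110): go([.583,-.185,.113],hd,0,ro)
E
```

```text
Traceback (most recent call last):
AttributeError: 'float' object has no attribute 'round'
```

```bash
cat > try.py <<'E'
from kin import *
import json
for q,p,R in map(json.loads,open("log.jsonl")):
    P,RR=fk(q);print((P-p).round(4),"%.3f"%(RR*Ro.from_quat(R).inv()).magnitude())
seeds=[[0.3,.5,1.5,a,1.5,b] for a in(-1,1,3) for b in(-1.5,1.5)]
def go(g,head,el,roll):
    R=toolR(head,el,roll); p=np.array(g)+R.apply([0,0,.019]); o=ik(p,R,seeds)
    print(head,el,roll,"cost%.5f"%o.cost,o.x.round(2))
for ro in(1,-1):
    for el in(0,-8):go([.5065,.052,.055],-110,el,ro)
for ro in(1,-1):
    for hd in(-60,-70,-80,-90,-100,-110): go([.583,-.185,.113],hd,0,ro)
E
python3 try.py
```

```text
[-0.0108 -0.0039  0.0002] 1.571
[-0.0083 -0.008   0.0001] 1.571
[-0.0017 -0.0114  0.0001] 1.571
[ 0.001  -0.0114  0.0001] 1.571
-110 0 1 cost0.02281 [ 0.5   1.07  1.51 -0.78  1.96  2.56]
-110 -8 1 cost0.01919 [ 0.49  1.    1.53 -0.73  1.87  2.56]
-110 0 -1 cost0.00000 [ 0.51  1.08  1.55 -0.78  1.95 -0.35]
-110 -8 -1 cost0.00000 [ 0.51  1.01  1.57 -0.74  1.85 -0.37]
-60 0 1 cost0.07312 [0.17 0.69 2.15 4.49 1.29 2.56]
-70 0 1 cost0.06453 [ 0.24  0.8   1.88 -1.34  1.48  2.56]
-80 0 1 cost0.02911 [ 0.22  0.84  1.84 -1.34  1.55  2.56]
-90 0 1 cost0.01368 [ 0.2   0.89  1.78 -1.3   1.64  2.56]
-100 0 1 cost0.00585 [ 0.18  0.94  1.67 -1.21  1.74  2.56]
-110 0 1 cost0.00169 [ 0.15  0.99  1.56 -1.13  1.84  2.56]
-60 0 -1 cost0.00000 [ 0.19  0.88  2.25  4.38  1.57 -0.01]
-70 0 -1 cost0.00316 [ 0.2   0.88  2.18  4.49  1.56 -0.08]
-80 0 -1 cost0.01758 [ 0.23  0.88  1.86 -1.34  1.59 -0.4 ]
-90 0 -1 cost0.00064 [ 0.21  0.92  1.83 -1.34  1.65 -0.38]
-100 0 -1 cost0.00000 [ 0.19  0.95  1.72 -1.25  1.73 -0.45]
-110 0 -1 cost0.00000 [ 0.15  0.99  1.58 -1.14  1.83 -0.51]
```

```bash
python3 - <<'E'
import json
from kin import *
q,p,R=json.loads(open("log.jsonl").readline())
print((fk(q)[1].inv()*Ro.from_quat(R)).as_rotvec())
E
sed -i 's/R=B\*Rz(q\[3\])\*Ry(q\[4\])\*Rz(q\[5\])/R=B*Rz(q[3])*Ry(q[4])*Rz(q[5]+SG)/; s/+A.apply(\[0,0,L1\])/+A.apply([0,.0115,L1])/; s/^L6=.33/L6=.33;SG=np.pi\/2/' kin.py
python3 try.py
```

```text
[3.97401125e-18 2.36032183e-16 1.57079633e+00]
[-0.0002  0.0004  0.0002] 0.000
[-0.      0.      0.0001] 0.000
[ 0.0001 -0.      0.0001] 0.000
[0.0001 0.     0.0001] 0.000
-110 0 1 cost0.00000 [ 0.5   1.08  1.55 -0.79  1.94  1.21]
-110 -8 1 cost0.00000 [ 0.49  1.01  1.57 -0.76  1.85  1.2 ]
-110 0 -1 cost0.00000 [ 0.5   1.08  1.55 -0.79  1.94 -1.93]
-110 -8 -1 cost0.00000 [ 0.49  1.01  1.57 -0.76  1.85 -1.95]
-60 0 1 cost0.00000 [0.17 0.88 2.25 4.36 1.57 1.56]
-70 0 1 cost0.00178 [0.18 0.88 2.16 4.49 1.55 1.48]
-80 0 1 cost0.02136 [ 0.21  0.88  1.85 -1.34  1.59  1.16]
-90 0 1 cost0.00154 [ 0.19  0.92  1.82 -1.34  1.65  1.17]
-100 0 1 cost0.00000 [ 0.17  0.95  1.72 -1.26  1.73  1.12]
-110 0 1 cost0.00000 [ 0.14  0.99  1.58 -1.15  1.83  1.05]
-60 0 -1 cost0.00000 [ 0.17  0.88  2.25  4.36  1.57 -1.59]
-70 0 -1 cost0.00178 [ 0.18  0.88  2.16  4.49  1.55 -1.66]
-80 0 -1 cost0.02136 [ 0.21  0.88  1.85 -1.34  1.59 -1.99]
-90 0 -1 cost0.00154 [ 0.19  0.92  1.82 -1.34  1.65 -1.97]
-100 0 -1 cost0.00000 [ 0.17  0.95  1.72 -1.26  1.73 -2.02]
-110 0 -1 cost0.00000 [ 0.14  0.99  1.58 -1.15  1.83 -2.09]
```

```bash
cat > plan.py <<'E'
from kin import *
def cur():
    s=r.get_state(); return s["q"],np.array(s["eef_pos"]),Ro.from_quat(s["eef_rot"])
def phase(q,p,R,p2,R2,name="",rv=None,n=None):
    dp=np.array(p2)-p; w=(R2*R.inv()).as_rotvec() if rv is None else np.array(rv)
    n=n or int(np.ceil(max(np.abs(dp).max()/.029,np.linalg.norm(w)/np.radians(7.9),.99)))
    row=np.r_[dp/n/.03,w/n/np.radians(8)].round(3)
    mx=0;bad=0;path=[q]
    for i in range(n):
        p=p+row[:3]*.03; R=Ro.from_rotvec(row[3:]*np.radians(8))*R
        o=ik(p,R,[q]); mx=max(mx,(np.abs(o.x-q)/.1/np.array([2.57,2.57,3.14,3.14,3.14,3.14])/.7).max()); bad=max(bad,o.cost); q=o.x; path.append(q)
    path=np.array(path)
    print(name,"n",n,"row",list(row),"speedfrac %.2f bad %.6f"%(mx,bad),"q",q.round(2)); print("   min",path.min(0).round(2),"max",path.max(0).round(2))
    return q,p,R
E
python3 - <<'E'
from plan import *
H=np.array([np.cos(np.radians(-110)),np.sin(np.radians(-110)),0])
cup=np.array([.5065,.052,0])
q,p,R=cur()
A=cup-.1*H+.019*H+[0,0,.25]
q,p,R=phase(q,p,R,A,toolR(-110,0,1),"tilt")
q,p,R=phase(q,p,R,A,None,"roll",rv=-np.pi*H)
q,p,R=phase(q,p,R,A-[0,0,.198],R,"down")
q,p,R=phase(q,p,R,A-[0,0,.198]+.1*H,R,"fwd")
E
```

```text
tilt n 13 row [np.float64(0.355), np.float64(0.221), np.float64(-0.066), np.float64(-0.643), np.float64(0.608), np.float64(0.352)] speedfrac 0.43 bad 0.000000 q [ 0.58  0.9   1.31 -0.89  2.27  0.9 ]
   min [ 0.08  0.01  1.31 -0.89  1.3   0.9 ] max [ 0.58  0.9   1.84 -0.    2.27  1.33]
roll n 23 row [np.float64(-0.0), np.float64(0.0), np.float64(-0.0), np.float64(0.335), np.float64(0.919), np.float64(-0.0)] speedfrac 0.62 bad 0.000000 q [ 0.58  0.9   1.31 -0.89  2.27 -2.25]
   min [ 0.58  0.9   1.31 -0.89  2.27 -2.25] max [ 0.58  0.9   1.31 -0.89  2.27  0.9 ]
down n 7 row [np.float64(-0.0), np.float64(0.0), np.float64(-0.944), np.float64(0.0), np.float64(0.0), np.float64(0.0)] speedfrac 0.22 bad 0.000000 q [ 0.58  1.15  1.31 -0.76  2.1  -2.02]
   min [ 0.58  0.9   1.31 -0.89  2.1  -2.25] max [ 0.58  1.15  1.33 -0.76  2.27 -2.02]
fwd n 4 row [np.float64(-0.286), np.float64(-0.783), np.float64(0.0), np.float64(0.0), np.float64(0.0), np.float64(0.0)] speedfrac 0.29 bad 0.000000 q [ 0.49  1.09  1.55 -0.79  1.94 -1.92]
   min [ 0.49  1.09  1.31 -0.79  1.94 -2.02] max [ 0.58  1.15  1.55 -0.76  2.1  -1.92]
```

```bash
M="python3 -m handwheel"
$M '[0.355,0.221,-0.066,-0.643,0.608,0.352,1, 0.355,0.221,-0.066,-0.643,0.608,0.352,1, 0.355,0.221,-0.066,-0.643,0.608,0.352,1, 0.355,0.221,-0.066,-0.643,0.608,0.352,1]' >/dev/null; python3 st.py
python3 - <<'E'
from plan import *
import json
q,p,R=cur(); 
L=[json.loads(l) for l in open("log.jsonl")]
o=least_squares(lambda x:np.concatenate([fk(np.array(a),x[0])[0]-b for a,b,_ in L]),[.33]);print(o.x,o.fun.reshape(-1,3).round(4)[-1],"%.4f"%(fk(q)[1]*R.inv()).magnitude())
E
```

```text
t 2.55 q [ 0.318  0.302  1.592 -0.273  1.665  1.318] p [0.4391 0.0665 0.2689] toolz [-0.291 -0.379 -0.879] tooly [ 0.59  -0.794  0.147] F [ 1.  -0.3  0.3] w 0.0854 ff 0.0
[0.31760256] [-0.0002  0.0001  0.0001] 0.0000
```

```bash
sed -i 's/^L6=.33/L6=.3176/' kin.py; M="python3 -m handwheel"
$M '[0.355,0.221,-0.066,-0.643,0.608,0.352,1, 0.355,0.221,-0.066,-0.643,0.608,0.352,1, 0.355,0.221,-0.066,-0.643,0.608,0.352,1, 0.355,0.221,-0.066,-0.643,0.608,0.352,1, 0.355,0.221,-0.066,-0.643,0.608,0.352,1]' >/dev/null
$M '[0.355,0.221,-0.066,-0.643,0.608,0.352,1, 0.355,0.221,-0.066,-0.643,0.608,0.352,1, 0.355,0.221,-0.066,-0.643,0.608,0.352,1, 0.355,0.221,-0.066,-0.643,0.608,0.352,1]' >/dev/null; python3 st.py
$M '[0,0,0,0.335,0.919,0,1, 0,0,0,0.335,0.919,0,1, 0,0,0,0.335,0.919,0,1, 0,0,0,0.335,0.919,0,1, 0,0,0,0.335,0.919,0,1, 0,0,0,0.335,0.919,0,1, 0,0,0,0.335,0.919,0,1, 0,0,0,0.335,0.919,0,1]' >/dev/null
$M '[0,0,0,0.335,0.919,0,1, 0,0,0,0.335,0.919,0,1, 0,0,0,0.335,0.919,0,1, 0,0,0,0.335,0.919,0,1, 0,0,0,0.335,0.919,0,1, 0,0,0,0.335,0.919,0,1, 0,0,0,0.335,0.919,0,1, 0,0,0,0.335,0.919,0,1]' >/dev/null
$M '[0,0,0,0.335,0.919,0,1, 0,0,0,0.335,0.919,0,1, 0,0,0,0.335,0.919,0,1, 0,0,0,0.335,0.919,0,1, 0,0,0,0.335,0.919,0,1, 0,0,0,0.335,0.919,0,1, 0,0,0,0.335,0.919,0,1, 0,0,0,0,0,0,1]' >/dev/null; python3 st.py
$M '[0,0,-1,0,0,0,1, 0,0,-1,0,0,0,1, 0,0,-1,0,0,0,1, 0,0,-1,0,0,0,1, 0,0,0,0,0,0,1]' >/dev/null; python3 st.py
python3 - <<'E'
from h import *
c=r.calibration("wrist");im=r.camera("wrist");cv2.imwrite("pics/w2.png",im[:,:,::-1])
print(px("wrist",[.5065,.052,.108],c),px("wrist",[.583,-.185,.083],c))
E
```

```text
t 3.45 q [ 0.569  0.874  1.343 -0.908  2.261  0.89 ] p [0.5352 0.1263 0.2501] toolz [-0.341 -0.94   0.004] tooly [ 0.94  -0.341  0.   ] F [ 0.3 -0.4 -0.6] w 0.0851 ff 0.0
t 5.85 q [ 0.568  0.873  1.343 -0.904  2.261 -2.247] p [0.5345 0.1257 0.2505] toolz [-0.345 -0.939  0.001] tooly [-0.939  0.345 -0.003] F [ 0.3 -0.2  0.3] w 0.0853 ff 0.0
t 6.35 q [ 0.568  1.024  1.369 -0.808  2.148 -2.085] p [0.5338 0.1257 0.1273] toolz [-0.344 -0.939  0.005] tooly [-0.939  0.344 -0.   ] F [-1.1 -0.6  0.2] w 0.0856 ff 0.0
[319.39131851 276.8819118 ] [202.01856021 231.93039665]
```

View pics/w2.png

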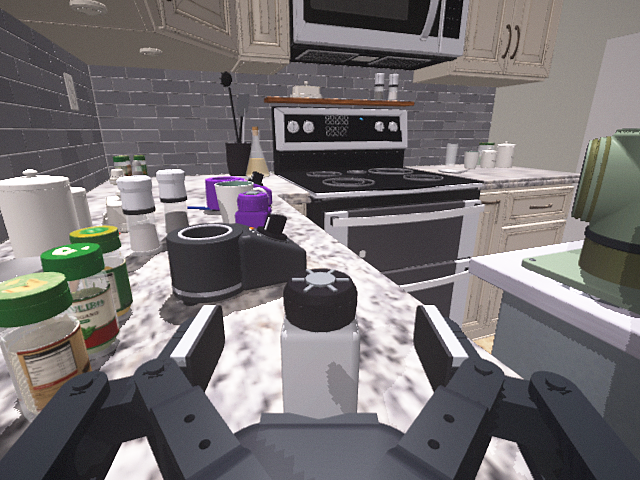

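The cap is at (320,277), within 1 px of the prediction, the cup's face is square to the tool, and it sits centred between the fingers. The socket ring is at about (206,232).

```bash
M="python3 -m handwheel"
$M '[0,0,-0.83,0,0,0,1, 0,0,-0.83,0,0,0,1, 0,0,-0.84,0,0,0,1, 0,0,0,0,0,0,1]' >/dev/null; python3 st.py
$M '[-0.28,-0.765,0,0,0,0,1, -0.28,-0.765,0,0,0,0,1, -0.28,-0.765,0,0,0,0,1, -0.28,-0.765,0,0,0,0,1, 0,0,0,0,0,0,1]' >/dev/null; python3 st.py
$M '[0,0,0,0,0,0,-1, 0,0,0,0,0,0,-1, 0,0,0,0,0,0,-1, 0,0,0,0,0,0,-1, 0,0,0,0,0,0,-1, 0,0,0,0,0,0,-1]' 50 >/dev/null; python3 st.py
```

```text
t 6.8 q [ 0.569  1.122  1.353 -0.771  2.088 -2.014] p [0.5342 0.1265 0.0548] toolz [-0.344 -0.939  0.003] tooly [-0.939  0.344 -0.002] F [ 0.4 -0.9 -0.5] w 0.0854 ff 0.0
t 7.3 q [ 0.481  1.051  1.582 -0.805  1.942 -1.925] p [0.5003 0.0332 0.0585] toolz [-0.346 -0.938  0.002] tooly [-0.938  0.346 -0.005] F [0.  0.8 0.2] w 0.0857 ff 0.0
t 7.9 q [ 0.486  1.055  1.577 -0.804  1.942 -1.925] p [0.5014 0.0361 0.0566] toolz [-0.342 -0.94   0.002] tooly [-0.94   0.342 -0.005] F [2.4 3.7 4.7] w 0.0557 ff 57.5
```

```bash
M="python3 -m handwheel"
$M '[0,0,0.5,0,0,0,-1, 0,0,1,0,0,0,-1, 0,0,1,0,0,0,-1, 0,0,1,0,0,0,-1, 0,0,1,0,0,0,-1, 0,0,1,0,0,0,-1, 0,0,1,0,0,0,-1, 0,0,0,0,0,0,-1]' >/dev/null; python3 st.py
python3 - <<'E'
from plan import *
q,p,R=cur()
H=R.as_matrix()[:,2]; print(fk(q)[0]-p)
q,p,R=phase(q,p,R,p,None,"roll",rv=np.pi*H)
R2=toolR(-97,0,1); G=R2.apply([0,0,.019])+[.580,-.185,0]
q,p,R=phase(q,p,R,G+[0,0,.19],R2,"over")
q,p,R=phase(q,p,R,G+[0,0,.111],R,"down")
E
```

```text
t 8.7 q [ 0.485  0.774  1.567 -0.912  2.128 -2.166] p [0.5008 0.0353 0.2536] toolz [-0.343 -0.939 -0.004] tooly [-0.939  0.343 -0.008] F [ 0.  -0.3 -1.8] w 0.0556 ff 57.3
[-0.00068561  0.00016981 -0.00021084]
roll n 23 row [np.float64(0.0), np.float64(0.0), np.float64(0.0), np.float64(-0.336), np.float64(-0.919), np.float64(-0.004)] speedfrac 0.62 bad 0.000000 q [ 0.48  0.77  1.57 -0.91  2.13  0.97]
   min [ 0.48  0.77  1.57 -0.91  2.13 -2.17] max [ 0.48  0.77  1.57 -0.91  2.13  0.97]
over n 9 row [np.float64(0.285), np.float64(-0.886), np.float64(-0.236), np.float64(-0.001), np.float64(0.008), np.float64(0.182)] speedfrac 0.24 bad 0.000000 q [ 0.16  0.8   1.77 -1.33  1.72  1.02]
   min [ 0.16  0.77  1.57 -1.33  1.72  0.97] max [ 0.48  0.8   1.77 -0.91  2.13  1.02]
down n 3 row [np.float64(-0.0), np.float64(0.0), np.float64(-0.877), np.float64(0.0), np.float64(0.0), np.float64(0.0)] speedfrac 0.24 bad 0.000000 q [ 0.16  0.92  1.78 -1.31  1.69  1.14]
   min [ 0.16  0.8   1.77 -1.33  1.69  1.02] max [ 0.16  0.92  1.78 -1.31  1.72  1.14]
```

```bash
M="python3 -m handwheel"
$M '[0,0,0,-0.336,-0.919,0,-1, 0,0,0,-0.336,-0.919,0,-1, 0,0,0,-0.336,-0.919,0,-1, 0,0,0,-0.336,-0.919,0,-1, 0,0,0,-0.336,-0.919,0,-1, 0,0,0,-0.336,-0.919,0,-1, 0,0,0,-0.336,-0.919,0,-1, 0,0,0,-0.336,-0.919,0,-1]' >/dev/null
$M '[0,0,0,-0.336,-0.919,0,-1, 0,0,0,-0.336,-0.919,0,-1, 0,0,0,-0.336,-0.919,0,-1, 0,0,0,-0.336,-0.919,0,-1, 0,0,0,-0.336,-0.919,0,-1, 0,0,0,-0.336,-0.919,0,-1, 0,0,0,-0.336,-0.919,0,-1, 0,0,0,-0.336,-0.919,0,-1]' >/dev/null
$M '[0,0,0,-0.336,-0.919,0,-1, 0,0,0,-0.336,-0.919,0,-1, 0,0,0,-0.336,-0.919,0,-1, 0,0,0,-0.336,-0.919,0,-1, 0,0,0,-0.336,-0.919,0,-1, 0,0,0,-0.336,-0.919,0,-1, 0,0,0,-0.336,-0.919,0,-1, 0,0,0,0,0,0,-1]' >/dev/null; python3 st.py
$M '[0.28,-0.885,-0.2,0,0,0.14,-1, 0.28,-0.885,-0.2,0,0,0.14,-1, 0.28,-0.885,-0.2,0,0,0.14,-1, 0.28,-0.885,-0.2,0,0,0.14,-1, 0.28,-0.885,-0.2,0,0,0.14,-1, 0.28,-0.885,-0.2,0,0,0.14,-1, 0.28,-0.885,-0.2,0,0,0.14,-1, 0.28,-0.885,-0.2,0,0,0.14,-1]' >/dev/null
$M '[0.28,-0.885,-0.2,0,0,0.14,-1, 0,0,0,0,0,0,-1, 0,0,0,0,0,0,-1]' >/dev/null; python3 st.py
python3 - <<'E'
from h import *
c=r.calibration("wrist");im=r.camera("wrist");cv2.imwrite("pics/w3.png",im[:,:,::-1])
import pickle;pickle.dump(c,open("c3.pkl","wb"))
t=r.camera("top");cv2.imwrite("pics/t3.png",t[:,:,::-1])
s=r.camera("scene");cv2.imwrite("pics/s3.png",s[:,:,::-1])
for z in(.083,.06):print(px("wrist",[.58,-.185,z],c))
E
```

```text
t 11.1 q [ 0.485  0.781  1.57  -0.91   2.125  0.976] p [0.5006 0.0351 0.2492] toolz [-0.343 -0.939 -0.001] tooly [ 0.939 -0.343  0.001] F [-0.8 -0.2 -3. ] w 0.0552 ff 57.4
t 12.2 q [ 0.153  0.799  1.737 -1.296  1.755  0.991] p [ 0.5757 -0.2042  0.1958] toolz [-0.175 -0.985 -0.001] tooly [ 0.985 -0.175  0.   ] F [-0.2 -0.5 -2.3] w 0.0556 ff 57.0
[320.88474397  27.61691924]
[321.02936375 -61.24200576]
```

View pics/w3.png

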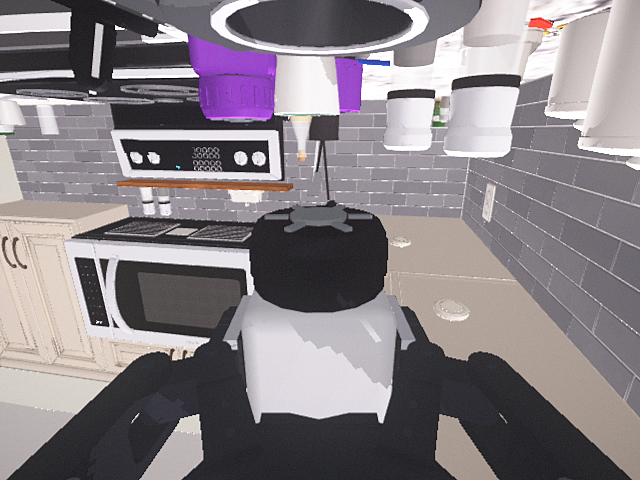

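```bash
python3 - <<'E'
from h import *
import pickle
c=pickle.load(open("c3.pkl","rb"))
im=cv2.imread("pics/w3.png",0)
print("col320",im[30:60,320]); print("row8 L",im[8,200:235]);print("row8 R",im[8,405:440])
a=np.linspace(0,2*np.pi,721)
for x,y in((.58,-.185),(.578,-.185),(.58,-.181),(.58,-.189)):
  for rad in(.029,.0325):
    P=np.array([px("wrist",[x+rad*np.cos(t),y+rad*np.sin(t),.083],c) for t in a])
    n=P[np.abs(P[:,1]-8)<1.5][:,0]; b=P[np.abs(P[:,0]-320)<2][:,1]
    print(x,y,rad,"bottom",b.max().round(1),"row8",n.min().round(1),n.max().round(1))
s=r.get_state();p=np.array(s["eef_pos"]);Z=Ro.from_quat(s["eef_rot"]).as_matrix()[:,2]
g=p-.019*Z; print("grasp",g,"cap_end px",px("wrist",g-[0,0,.051],c))
cr=cv2.imread("pics/t3.png")[195:325,170:350]; cv2.imwrite("pics/t3c.png",cv2.resize(cr,None,fx=4,fy=4,interpolation=cv2.INTER_CUBIC))
E
```

```text
col320 [ 80  82  84  80  85  82  81  86  82  80  80  82  81  81  73  70  58 131
 190 197 186 255 255 255 161 100 160 228 232 229]
row8 L [105 100 102 104 103  99 106 103 103 102 100 104  97 113 139 153 156 151
 151 139 182 248 253 250 248 250 250 250 251 251 252 252 252 252 253]
row8 R [157 160 159 157 162 163 164 255 255 255 255 255 255 235 205 195 199 201
 207 197 133 107 117 116 119 121 115 120 117 114 117 121 117 118 119]
0.58 -0.185 0.029 bottom 48.4 row8 235.2 407.6
0.58 -0.185 0.0325 bottom 50.3 row8 219.6 422.9
0.578 -0.185 0.029 bottom 48.6 row8 229.0 399.3
0.578 -0.185 0.0325 bottom 50.5 row8 213.3 414.9
0.58 -0.181 0.029 bottom 46.1 row8 223.7 413.8
0.58 -0.181 0.0325 bottom 48.1 row8 209.2 428.1
0.58 -0.189 0.029 bottom 50.6 row8 250.8 397.3
0.58 -0.189 0.0325 bottom 52.4 row8 232.7 414.9
grasp [ 0.57975579 -0.18422433  0.1964943 ] cap_end px [319.59126552 217.53668056]
```

View pics/t3c.png

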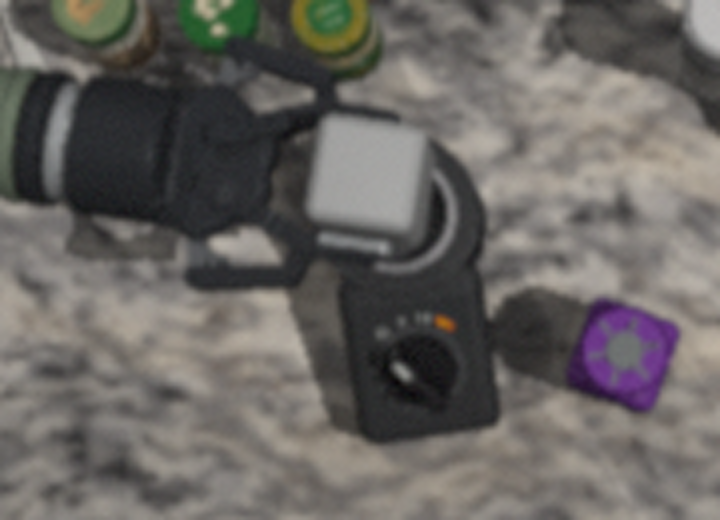

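In t3c the cup's steel end is up over the socket and the dial is still off. The ring fit in w3 puts the socket at about (0.5795,-0.1825), 2 mm from where the cup now hangs.

```bash
M="python3 -m handwheel"
$M '[0,0.05,-0.6,0,0,0,-1, 0,0,-0.6,0,0,0,-1, 0,0,-0.4,0,0,0,-1, 0,0,-0.3,0,0,0,-1, 0,0,0,0,0,0,-1, 0,0,0,0,0,0,-1]' >/dev/null; python3 st.py
python3 - <<'E'
from h import *
import pickle
c=r.calibration("wrist");im=r.camera("wrist");cv2.imwrite("pics/w4.png",im[:,:,::-1]);pickle.dump(c,open("c4.pkl","wb"))
s=r.get_state();p=np.array(s["eef_pos"]);Z=Ro.from_quat(s["eef_rot"]).as_matrix()[:,2];g=p-.019*Z;print("grasp",g.round(4))
E
```

```text
t 12.95 q [ 0.156  0.885  1.742 -1.28   1.731  1.084] p [ 0.5764 -0.2023  0.1395] toolz [-0.174 -0.985 -0.   ] tooly [ 0.985 -0.174  0.004] F [ 0.3 -0.9 -2.3] w 0.0554 ff 57.0
grasp [ 0.5798 -0.1836  0.1399]
```

View pics/w4.png

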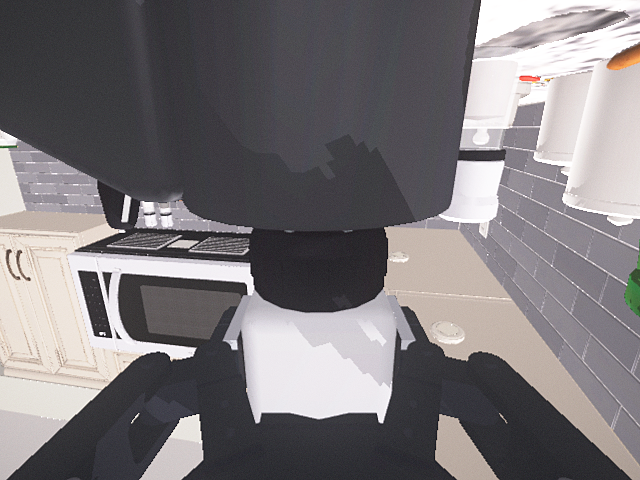

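The cap at (319,230) is centred laterally just above the tower rim. I'll lower it gently in small steps.

```bash
M="python3 -m handwheel"
$M '[0,0,-0.13,0,0,0,-1, 0,0,-0.13,0,0,0,-1, 0,0,-0.13,0,0,0,-1]' >/dev/null; python3 st.py
$M '[0,0,-0.1,0,0,0,-1, 0,0,-0.1,0,0,0,-1]' >/dev/null; python3 st.py
$M '[0,0,-0.1,0,0,0,-1, 0,0,0,0,0,0,-1]' >/dev/null; python3 st.py
```

```text
t 13.3 q [ 0.156  0.903  1.742 -1.277  1.725  1.102] p [ 0.5763 -0.2023  0.1278] toolz [-0.174 -0.985 -0.001] tooly [ 0.985 -0.174  0.005] F [-0.2  0.  -2.6] w 0.0556 ff 57.0
t 13.5 q [ 0.155  0.912  1.742 -1.278  1.727  1.11 ] p [ 0.5761 -0.2028  0.1237] toolz [-0.175 -0.985  0.004] tooly [ 0.985 -0.175  0.005] F [-0.7 -7.8  2.5] w 0.0551 ff 56.6
t 13.7 q [ 0.155  0.917  1.742 -1.277  1.723  1.115] p [ 0.5761 -0.2032  0.1195] toolz [-0.175 -0.985  0.001] tooly [ 0.985 -0.175  0.004] F [-0.6 -7.9  0.7] w 0.0555 ff 56.5
```

```bash
M="python3 -m handwheel"
$M '[0,-0.06,-0.05,0,0,0,-1, 0,0,0,0,0,0,-1]' >/dev/null; python3 st.py
$M '[0,0,-0.1,0,0,0,-1, 0,0,-0.05,0,0,0,-1,0,0,0,0,0,0,-1]' >/dev/null; python3 st.py
```

```text
t 13.9 q [ 0.153  0.92   1.742 -1.277  1.718  1.117] p [ 0.5762 -0.2042  0.1167] toolz [-0.174 -0.985 -0.002] tooly [ 0.985 -0.174  0.003] F [-0.4 -0.4 -2.7] w 0.0553 ff 57.0
t 14.2 q [ 0.154  0.927  1.742 -1.276  1.717  1.123] p [ 0.5763 -0.2039  0.1124] toolz [-0.173 -0.985 -0.001] tooly [ 0.985 -0.173  0.003] F [ 0.5 -0.1 -1.7] w 0.0554 ff 57.0
```

Side force is gone. Next I'll find the floor.

```bash
M="python3 -m handwheel"
$M '[0,0,-0.05,0,0,0,-1, 0,0,0,0,0,0,-1]' >/dev/null; python3 st.py
$M '[0,0,-0.04,0,0,0,-1, 0,0,0,0,0,0,-1]' >/dev/null; python3 st.py
```

```text
t 14.4 q [ 0.154  0.929  1.741 -1.276  1.717  1.125] p [ 0.5764 -0.2039  0.1116] toolz [-0.173 -0.985 -0.   ] tooly [ 0.985 -0.173  0.004] F [ 0.5  0.7 -2. ] w 0.0554 ff 57.4
t 14.6 q [ 0.154  0.93   1.741 -1.277  1.719  1.127] p [ 0.5764 -0.2038  0.1116] toolz [-0.174 -0.985  0.002] tooly [ 0.985 -0.174  0.005] F [-0.8  2.4  3.7] w 0.0557 ff 57.5
```

```bash
M="python3 -m handwheel"
$M '[0,0,0,0,0,0,0.6, 0,0,0,0,0,0,0.9, 0,0,0,0,0,0,1, 0,0,0,0,0,0,1, 0,0,0,0,0,0,1]' 20 >/dev/null; python3 st.py
$M '[0.05,0.3,0,0,0,0,1, 0.1,0.6,0,0,0,0,1, 0.15,0.9,0,0,0,0,1, 0.15,0.9,0,0,0,0,1, 0.15,0.9,0,0,0,0,1, 0,0,0,0,0,0,1]' >/dev/null; python3 st.py
python3 - <<'E'
from h import *
a=r.camera("top")[195:325,170:350,::-1];b=r.camera("wrist")[:,:,::-1]
a=cv2.resize(a,(420,303),interpolation=cv2.INTER_CUBIC);b=cv2.resize(b,(380,303))
cv2.imwrite("pics/c5.png",np.hstack([a,b]))
E
```

```text
t 15.1 q [ 0.153  0.931  1.741 -1.276  1.716  1.127] p [ 0.5763 -0.2042  0.1101] toolz [-0.174 -0.985 -0.001] tooly [ 0.985 -0.174  0.004] F [ 0.5 -0.  -0.1] w 0.0852 ff 0.0
t 15.7 q [ 0.313  0.965  1.617 -1.152  1.818  1.07 ] p [ 0.5959 -0.0917  0.11  ] toolz [-0.169 -0.986 -0.002] tooly [ 0.986 -0.169  0.006] F [-0.2 -0.  -0.2] w 0.0855 ff 0.0
```

View pics/c5.png

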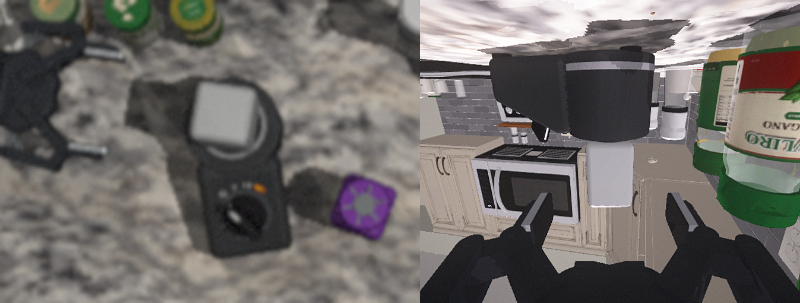

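The picture shows the cup upright, steel end up, in the socket. It's released, and the dial is still off. Now I'll plan for the dial.

```bash
cat > dial.py <<'E'
from plan import *
def dialpose(sock,yaw,ang,off):   # sock xy, grinder yaw deg, dial angle, TCP distance from face
    g=Ro.from_euler("z",yaw,degrees=True); t=np.radians(22)
    a=np.array([-np.sin(t),0,np.cos(t)]); u=np.array([np.cos(t),0,np.sin(t)])
    b=np.cos(.63-ang)*u+np.sin(.63-ang)*np.array([0,1,0])
    p=g.apply(np.array([-.09,0,.064])+a*off)+[sock[0],sock[1],0]
    z=-g.apply(a);x=g.apply(b)
    return p,[Ro.from_matrix(np.c_[s*x,np.cross(z,s*x),z]) for s in(1,-1)]
E
python3 - <<'E'
from dial import *
A=pt("top",269.4,248.3,.083);B=pt("top",274.9,287,.0705);F1=pt("top",130+480/3.636,215+328/3.636,.03);F2=pt("top",130+598/3.636,215+308/3.636,.03)
print("top sock",A,"dial",B,"yaw",np.degrees(np.arctan2(*(A-B)[[1,0]])),"front yaw",np.degrees(np.arctan2(F2[1]-F1[1],F2[0]-F1[0]))+90, "front mid",(F1+F2)/2,np.degrees(np.arctan2(*(A-(F1+F2)/2)[[1,0]])))
q0,p0,R0=cur()
for s in(0,1):
    q,p,R=q0,p0,R0
    q,p,R=phase(q,p,R,p+[-.06,.03,.2],R,"up")
    P,Rs=dialpose((.5795,-.184),8.5,0,.12)
    q,p,R=phase(q,p,R,P,Rs[s],"hover%d"%s)
    P,_=dialpose((.5795,-.184),8.5,0,.011)
    q,p,R=phase(q,p,R,P,R,"down")
    q,p,R=phase(q,p,R,p,None,"turn",rv=1.3*R.as_matrix()[:,2])
E
```

```text
top sock [ 0.57578138 -0.18657224  0.083     ] dial [ 0.4860144 -0.1967773  0.0705   ] yaw 6.485756298638923 front yaw 7.849605730662049 front mid [ 0.45063577 -0.20110491  0.03      ] 6.623863600299279
up n 7 row [np.float64(-0.286), np.float64(0.143), np.float64(0.952), np.float64(0.0), np.float64(0.0), np.float64(0.0)] speedfrac 0.27 bad 0.000000 q [ 0.38  0.64  1.69 -1.17  1.96  0.84]
   min [ 0.31  0.64  1.62 -1.17  1.82  0.84] max [ 0.38  0.96  1.69 -1.15  1.96  1.07]
hover0 n 14 row [np.float64(-0.211), np.float64(-0.332), np.float64(-0.321), np.float64(0.806), np.float64(-0.528), np.float64(-0.121)] speedfrac 1.19 bad 0.000000 q [-0.62  0.11  2.06  0.41  0.72 -0.1 ]
   min [-0.62  0.1   1.68 -1.17  0.72 -0.1 ] max [0.38 0.64 2.06 0.41 1.96 0.95]
down n 4 row [np.float64(0.337), np.float64(0.051), np.float64(-0.841), np.float64(0.0), np.float64(0.0), np.float64(0.0)] speedfrac 0.31 bad 0.000000 q [-0.56  0.31  2.14  0.57  0.47 -0.25]
   min [-0.62  0.11  2.06  0.41  0.47 -0.25] max [-0.56  0.31  2.14  0.57  0.72 -0.1 ]
turn n 10 row [np.float64(0.0), np.float64(0.0), np.float6
[... 636 characters left out ...]
frac 5.52 bad 0.034797 q [-0.4   0.09  2.09 -0.07  0.61 -2.56]
   min [-0.42 -0.03  1.69 -1.34  0.17 -2.56] max [0.42 0.64 2.32 0.12 1.96 0.84]
down n 4 row [np.float64(0.335), np.float64(0.052), np.float64(-0.843), np.float64(0.0), np.float64(0.0), np.float64(0.0)] speedfrac 0.32 bad 0.032252 q [-0.37  0.29  2.17 -0.08  0.33 -2.56]
   min [-0.4   0.09  2.09 -0.08  0.33 -2.56] max [-0.37  0.29  2.17 -0.07  0.61 -2.56]
turn n 10 row [np.float64(0.0), np.float64(0.0), np.float64(0.0), np.float64(0.344), np.float64(0.051), np.float64(-0.864)] speedfrac 0.59 bad 0.019163 q [-0.55  0.31  2.14  0.56  0.47 -2.08]
   min [-0.55  0.29  2.11 -0.08  0.33 -2.56] max [-0.37  0.31  2.17  0.57  0.47 -2.08]
```

```bash
M="python3 -m handwheel"
$M '[0.15,0.9,0.3,0,0,0,1, -0.28,0,0.95,0,0,0,1, -0.28,0,0.95,0,0,0,1, -0.28,0,0.95,0,0,0,1, -0.28,0,0.95,0,0,0,1, -0.28,0,0.95,0,0,0,1, -0.28,0,0.95,0,0,0,1, -0.28,0,0.8,0,0,0,1]' >/dev/null; python3 st.py
python3 - <<'E'
from dial import *
q,p,R=cur()
P,Rs=dialpose((.5795,-.184),7,0,.12)
q,p,R=phase(q,p,R,P,Rs[0],"hover",n=20)
E
```

```text
t 16.6 q [ 0.371  0.637  1.675 -1.18   1.964  0.824] p [ 0.5391 -0.0699  0.3157] toolz [-0.175 -0.985 -0.001] tooly [ 0.985 -0.175  0.004] F [0.3 0.3 0.1] w 0.0853 ff 0.0
hover n 20 row [np.float64(-0.156), np.float64(-0.218), np.float64(-0.234), np.float64(0.559), np.float64(-0.378), np.float64(-0.09)] speedfrac 0.85 bad 0.000000 q [-0.61  0.11  2.07  0.39  0.71 -0.06]
   min [-0.61  0.09  1.67 -1.18  0.71 -0.06] max [0.37 0.64 2.07 0.39 1.96 0.95]
```

```bash
M="python3 -m handwheel"
$M '[-0.156,-0.218,-0.234,0.559,-0.378,-0.09,1, -0.156,-0.218,-0.234,0.559,-0.378,-0.09,1, -0.156,-0.218,-0.234,0.559,-0.378,-0.09,1, -0.156,-0.218,-0.234,0.559,-0.378,-0.09,1, -0.156,-0.218,-0.234,0.559,-0.378,-0.09,1, -0.156,-0.218,-0.234,0.559,-0.378,-0.09,1, -0.156,-0.218,-0.234,0.559,-0.378,-0.09,1]' >/dev/null
$M '[-0.156,-0.218,-0.234,0.559,-0.378,-0.09,1, -0.156,-0.218,-0.234,0.559,-0.378,-0.09,1, -0.156,-0.218,-0.234,0.559,-0.378,-0.09,1, -0.156,-0.218,-0.234,0.559,-0.378,-0.09,1, -0.156,-0.218,-0.234,0.559,-0.378,-0.09,1, -0.156,-0.218,-0.234,0.559,-0.378,-0.09,1, -0.156,-0.218,-0.234,0.559,-0.378,-0.09,1]' >/dev/null
$M '[-0.156,-0.218,-0.234,0.559,-0.378,-0.09,1, -0.156,-0.218,-0.234,0.559,-0.378,-0.09,1, -0.156,-0.218,-0.234,0.559,-0.378,-0.09,1, -0.156,-0.218,-0.234,0.559,-0.378,-0.09,1, -0.156,-0.218,-0.234,0.559,-0.378,-0.09,1, -0.156,-0.218,-0.234,0.559,-0.378,-0.09,1, 0,0,0,0,0,0,1, 0,0,0,0,0,0,1]' >/dev/null; python3 st.py
python3 - <<'E'
from dial import *
import pickle
c=r.calibration("wrist");im=r.camera("wrist");cv2.imwrite("pics/w6.png",im[:,:,::-1]);pickle.dump(c,open("c6.pkl","wb"))
q,p,R=cur();P,Rs=dialpose((.5795,-.184),7,0,.12);print("err",(P-p).round(4),np.degrees((Rs[0]*R.inv()).as_rotvec()).round(1))
P0,_=dialpose((.5795,-.184),7,0,.033);X=Rs[0].as_matrix()[:,0]
print([px("wrist",P0+k*X,c).round(1) for k in(-.021,0,.021)],"disc",px("wrist",dialpose((.5795,-.184),7,0,.007)[0],c))
E
```

```text
t 18.8 q [-0.609  0.108  2.074  0.393  0.705 -0.057] p [ 0.4454 -0.2005  0.1735] toolz [ 0.372  0.044 -0.927] tooly [ 0.639 -0.737  0.221] F [ 0.9 -0.2 -0.1] w 0.0852 ff 0.0
err [-0.0006 -0.0005  0.0013] [0.1 0.  0. ]
[array([318.9, 272.8]), array([318.9, 246.3]), array([318.8, 218.3])] disc [318.80841324 235.36668719]
```

View pics/w6.png

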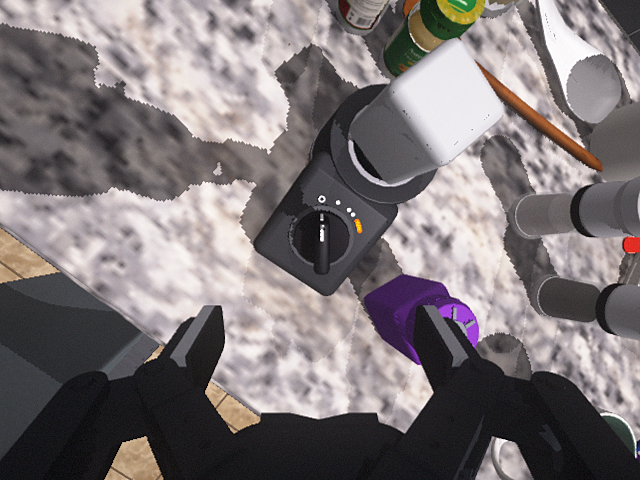

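The grip bar runs from (322,212) to (321,272), 2–3 px right of the prediction, so I'll shift about 2 mm along tool y. I'll then descend and grip.

```bash
M="python3 -m handwheel"
$M '[0.342,0.025,-0.83,0,0,0,1, 0.342,0.025,-0.83,0,0,0,1, 0.342,0.025,-0.83,0,0,0,1, 0.171,0.012,-0.415,0,0,0,1, 0,0,0,0,0,0,1]' >/dev/null; python3 st.py
$M '[0.171,0.012,-0.415,0,0,0,1, 0,0,0,0,0,0,1]' >/dev/null; python3 st.py
```

```text
t 19.35 q [-0.55   0.279  2.137  0.531  0.48  -0.179] p [ 0.4827 -0.1953  0.0852] toolz [ 0.37   0.047 -0.928] tooly [ 0.644 -0.733  0.22 ] F [-0.1  0.4  0.5] w 0.0858 ff 0.0
t 19.55 q [-0.545  0.303  2.142  0.562  0.451 -0.208] p [ 0.488  -0.1959  0.0742] toolz [ 0.373  0.045 -0.927] tooly [ 0.642 -0.734  0.222] F [-0.4  1.2 -0.1] w 0.0854 ff 0.0
```

```bash
M="python3 -m handwheel"
$M '[0,0,0,0,0,0,-1, 0,0,0,0,0,0,-1, 0,0,0,0,0,0,-1, 0,0,0,0,0,0,-1, 0,0,0,0,0,0,-1, 0,0,0,0,0,0,-1, 0,0,0,0,0,0,-1, 0,0,0,0,0,0,-1]' 50 >/dev/null; python3 st.py
python3 - <<'E'
from dial import *
s=r.get_state();print(s["torque"])
q,p,R=cur()
phase(q,p,R,p,None,"turn",rv=1.3*R.as_matrix()[:,2],n=18)
E
```

```text
t 20.35 q [-0.547  0.302  2.143  0.563  0.451 -0.209] p [ 0.4872 -0.1967  0.0746] toolz [ 0.373  0.045 -0.927] tooly [ 0.64  -0.735  0.222] F [-3.3  0.6  5.1] w 0.0105 ff 49.7
[ 0.20612475  0.41164878 -0.02733467]
turn n 18 row [np.float64(0.0), np.float64(0.0), np.float64(0.0), np.float64(0.193), np.float64(0.023), np.float64(-0.479)] speedfrac 0.33 bad 0.000000 q [-0.55  0.3   2.14  0.56  0.45  1.09]
   min [-0.55  0.3   2.14  0.56  0.45 -0.21] max [-0.55  0.3   2.14  0.56  0.45  1.09]
```

```bash
M="python3 -m handwheel"
$M '[0,0,0,0.193,0.023,-0.479,-1, 0,0,0,0.193,0.023,-0.479,-1, 0,0,0,0.193,0.023,-0.479,-1, 0,0,0,0.193,0.023,-0.479,-1, 0,0,0,0.193,0.023,-0.479,-1, 0,0,0,0.193,0.023,-0.479,-1]' >/dev/null; python3 st.py
$M '[0,0,0,0.193,0.023,-0.479,-1, 0,0,0,0.193,0.023,-0.479,-1, 0,0,0,0.193,0.023,-0.479,-1, 0,0,0,0.193,0.023,-0.479,-1, 0,0,0,0.193,0.023,-0.479,-1, 0,0,0,0.193,0.023,-0.479,-1]' >/dev/null; python3 st.py
$M '[0,0,0,0.193,0.023,-0.479,-1, 0,0,0,0.193,0.023,-0.479,-1, 0,0,0,0.193,0.023,-0.479,-1, 0,0,0,0.193,0.023,-0.479,-1, 0,0,0,0.193,0.023,-0.479,-1, 0,0,0,0,0,0,-1]' >/dev/null; python3 st.py
python3 -c "
from station import r
import numpy as np
from scipy.spatial.transform import Rotation as Ro
s=r.get_state();print(np.array(s['torque']),np.dot(s['torque'],Ro.from_quat(s['eef_rot']).as_matrix()[:,2]))"
```

```text
t 20.95 q [-0.548  0.302  2.142  0.562  0.449  0.227] p [ 0.4876 -0.1976  0.0747] toolz [ 0.374  0.043 -0.926] tooly [ 0.297 -0.952  0.076] F [-3.1 -1.2  3.6] w 0.0111 ff 49.5
t 21.55 q [-0.548  0.302  2.142  0.561  0.447  0.659] p [ 0.4878 -0.1987  0.0747] toolz [ 0.375  0.041 -0.926] tooly [-0.1   -0.991 -0.084] F [-4.6 -6.   2.8] w 0.0108 ff 49.5
t 22.15 q [-0.549  0.302  2.142  0.56   0.446  1.018] p [ 0.4876 -0.1995  0.0746] toolz [ 0.375  0.039 -0.926] tooly [-0.417 -0.885 -0.206] F [-6.1 -8.7  2.4] w 0.0112 ff 49.6
[-1.32528616  1.0920982  -0.39654151] -0.08681669797564777
```

```bash
M="python3 -m handwheel"
$M '[0,0,0,0.193,0.023,-0.479,-1, 0,0,0,0.097,0.012,-0.24,-1, 0,0,0,0,0,0,-1, 0,0,0,0,0,0,-1]' >/dev/null; python3 st.py
python3 - <<'E'
from h import *
s=r.get_state();print(np.dot(s['torque'],Ro.from_quat(s['eef_rot']).as_matrix()[:,2]),s["torque"])
a=r.camera("top")[205:315,200:350,::-1];b=r.camera("wrist")[90:330,200:460,::-1]
cv2.imwrite("pics/c7.png",np.hstack([cv2.resize(a,(400,370),interpolation=cv2.INTER_CUBIC),cv2.resize(b,(400,370),interpolation=cv2.INTER_CUBIC)]))
E
```

```text
t 22.55 q [-0.549  0.302  2.142  0.558  0.446  1.123] p [ 0.4875 -0.1996  0.0746] toolz [ 0.374  0.039 -0.927] tooly [-0.5   -0.833 -0.237] F [-6.1 -8.2  2.3] w 0.0108 ff 53.5
-0.9658388594312088 [-1.66683345  1.07672487  0.41398363]
```

View pics/c7.png

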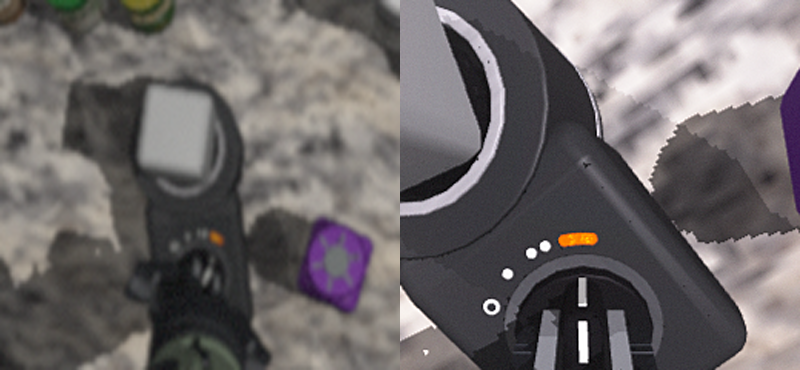

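The pointer at (583,290) lines up with the orange mark at (578,240). The torque step shows the dial is on its stop, and the cup is upright in the socket, clear of the gripper. Handing in.

```bash
python3 -c "
from station import r
print(r.sign_off())"
```

```text
the job is handed in; nothing more can be done
None
```

The job is handed in: the cup stands cap down in the socket, let go, and the gripper is holding the dial at its stop on the orange mark; the jars, mills and mug were not touched, and I was not shown the verdict.

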